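Clamp the well plate on the shaker

TASK

Clamp the well plate on the shaker: with a finger, push the clamp strap round until it lies fully home across the plate with its end in the catch, and only then push the cam lever all the way down. Pick nothing up: the plate stays seated in its nest, and the vial on the shaker and everything standing on the bench stay where they are.

Things in the scene. Friction and masses are not known exactly. Their poses are not given: they have to be found in the camera images.
- shaker: Plate shaker fixed to the bench: white box 220 x 220 mm, flat dark deck 70 mm above the bench. Origin: centre of its underside. z up; its -x side is the front with the control panel (roughly towards the robot), +y its left seen from the robot. A well plate sits in a nest in mid-deck, a pivot post with the strap behind it, a catch with the cam lever in front of it.
- strap (a joint): Clamp strap's angle about its upright pivot, rad. 0 = fully home, end of travel: straight across mid-plate along the shaker's -x, its end in the catch against the back stop. Grows as it swings out level towards the shaker's +y (1.57 = straight out). Stiff, stays where left; about 3 N sideways at 80 mm from the pivot moves it.
- strap_pivot (a point): Point on the strap's pivot axis at half the bar's height (105.5 mm above the bench), 72 mm behind the shaker's centre (its +x). The hub here is 32 mm dia, its cap reaches 123 mm above the bench.
- strap_tip (a point): Point in the strap's free end, 160 mm from the pivot axis, on the bar's centre line, half-way up; the bar ends 10 mm beyond it. The strap is a steel bar 20 mm wide, 14 tall, underside 98.5 and top 112.5 above the bench at all angles; a rubber strip 14 wide, 5 tall is under it from 37 to 107 mm from the pivot.
- lever (a joint): Cam lever's angle about its level axle (along the shaker's x), rad. 0 = straight up; grows as it folds towards the shaker's -y (away from where the strap is parked); 1.55 = fully down, practically level, end of travel. Stiff, stays where left; about 4 N across it at 50 mm from the axle moves it. When down it lies 58 mm above the deck, nothing under it.
- lever_axle (a point): Middle of the lever's axle: 82 mm in front of the shaker's centre (its -x), 12 mm to its -y, 128 mm above the bench. The catch's two metal cheeks stand either side of it, up to 138 mm above the bench.
- lever_end (a point): Centre of the lever's free end face, 68 mm from the axle. Steel lever 14 mm wide, 8 thick, with a grey plastic grip 20 wide, 12 thick from 36 to 68 mm from the axle.
- plate: White 24-well plate, 85 x 127 mm and 22 tall, loose in the nest on the deck (top 92 mm above the bench, so 1.5 mm under the strap's rubber). Origin: centre of its underside.
- vial: Bystander, loose (sizes in mm): small amber capped vial, 20 dia x 42 tall, standing loose on the shaker's deck at its far right corner. Origin: centre of its underside.
- flask: Bystander, loose (sizes in mm): glass jar with a wide cap, 62 dia x 105 tall, standing on the bench beside the shaker. Origin: centre of its underside.
- jar: Bystander, loose (sizes in mm): short white plastic jar, 54 dia x 70 tall, standing on the bench beside the shaker. Origin: centre of its underside.
- beaker: Bystander, loose (sizes in mm): open clear beaker, 66 dia x 85 tall, standing on the bench beside the shaker. Origin: centre of its underside.
- spare: Bystander, loose (sizes in mm): spare low well plate, 85 x 127 x 16 tall, lying on the bench at the robot's left. Origin: centre of its underside.
- pen: Bystander, loose (sizes in mm): pen, 140 long x 10, lying on the bench at the robot's right. Origin: centre of its underside.

How it is judged (in metres and radians):
On the way, in this order (a step that is already met when the one before it is completed fails the run):
1. the strap lies fully home across the plate, the lever still up (value of joint strap below 0.06 rad and value of joint lever below 1 rad), for 0.2 s.
2. the cam lever is all the way down with the strap home (value of joint strap below 0.06 rad and value of joint lever above 1.43 rad), for 0.2 s.
At the end, for the whole second after the job is handed in: The strap is within 0.06 rad of home, the lever past 1.43 rad (of 1.55), the plate within 8 mm of where it sat, and every bystander within 30 mm of its start (all of step 2 and distance of plate from where it was at the start of the episode below 0.008 m and distance of each of vial, flask, jar, beaker, spare, pen from where it was at the start of the episode below 0.03 m); the robot touches nothing.
It fails at once if the lever is pushed down before the strap is home (value of joint lever above 1.1 rad and value of joint strap above 0.1 rad).
It fails at once if the plate is lifted or pushed out of its nest (distance of plate from where it was at the start of the episode above 0.012 m).
It fails at once if a bystander is picked up, knocked over or shoved away (distance of any of vial, flask, jar, beaker, spare, pen from where it was at the start of the episode above 0.03 m or angle between any of vial, flask, jar, beaker, spare, pen's own z axis and vertical above 0.5 rad).
It also fails if it takes over 50 s, if anything falls off the work surface, if the arm or the gripper's body presses on something with over 40 N, if the wrist force passes 120 N, or if a joint passes its speed limit or range.

ROBOT

A 6-joint arm with a two-finger parallel gripper is mounted at the origin on the work surface. World frame = base frame: x ahead of the robot, y to its left, z up, the work surface at z = 0. Lengths are in mm, angles in rad, forces in N, time in s.
With the tool pointing down it reaches from about 350 to 975 mm from the base axis. Payload 7.1 kg.
Tool frame: the origin (TCP) lies midway between the tips of the shut fingers; the grasp point (between the pads) lies 19 mm behind it; y points along the fingers, z is the direction in which the jaws open and shut, and the axes are right-handed (so a half turn about y gives the same grasp; the last joint's range is limited). The gripper opens to 88 mm and grips with 3 to 60 N. Pads are 20 mm wide; open, the fingers measure 115 mm over their backs; the gripper's body (75 mm by 178 mm) begins 61 mm behind the grasp point.
Start: joints at [-1.315, 0.423, 1.63, -0, 1.089, -0.019], TCP at [169.615, -601.528, 222.675] pointing down, gripper open.
Joint ranges: [-3, 3], [-0.9, 2.11], [0.09, 2.58], [-1.31, 4.45], [0.11, 2.69], [-2.54, 2.54]. Speed limits (rad/s): [2.39, 2.39, 3.01, 3.14, 3.14, 3.14].

INTERFACE

Orientations are given as a rotation vector (axis times angle).
In Python, from cell import robot, optics gives the robot as it stands.
- The arm moves only by the shell command python3 -m inch 'ROWS'. ROWS is JSON, a list of rows, each a list of 7 numbers: the shift along the world's x, y, z in mm, then the turn, a rotation vector about the world's x, y, z in rad, then the gripper command: -1 is fully open, 1 is shut, values between are in proportion. In form: [[dx, dy, dz, ax, ay, az, jaw], ...]. A call has 1 to 12 rows; each row is the pose to reach, as a shift and turn from the pose commanded when the call began; what a row does not reach only later rows make up. A row lasts 1/8 s, in which the tool goes at most 62.5 mm and 10.7 degrees, less where a joint would pass 70% of its speed; a pose out of reach is approached as far as the arm can. A call with a gripper value outside its range is refused whole. The fingers move at their own pace and stop on an object; the grip force is fixed at half the most. Time passes only in rows, so rows that repeat a pose let the fingers close. It gives the time, the measured TCP pose, the force and the opening at its end, in the units of the state.
- robot.read_state(): the state, without advancing time (a new reading comes with each control period).
- optics.camera(name): name is "scene" or "top"; returns a dict with "pixels" (400x640x3 uint8, red, green, blue), "K" (3x3 intrinsics, pixels), "extrinsics" (4x4, takes a point from camera to world coordinates). Camera axes: x right, y down, z forward; pixel columns grow to the right and rows downward; lengths in mm; the calibration is good to about 2 mm. A picture is of the moment at which its call begins. There is no depth.
- robot.sign_off(): hands the job in, once; it reports no verdict.
The state is a dict: "t": time; "joints": joint angles; "dq": joint speeds; "joint_efforts": joint torques, N m; "eef_pos": TCP position; "eef_rot": TCP orientation; "contact_force": force on the tool from outside, world axes, zero at the start; "moment": the same for the moment, N m; "finger_gap": opening from 0.0 (shut) to 1.0 (fully open).
Only numpy, scipy, OpenCV 4.12 (cv2) and the standard library are available. Lean on these libraries where they do the work, as an engineer would, in place of code of your own. Each camera call takes 0.05 s, during which the arm holds its last target.

## Working session

There is one attempt and no reset: what is moved stays moved. The work goes in short steps, Python scripts to look and compute and a shell command to move; the robot and the scene stay as the last step left them, time stands still between calls to the robot, and variables do not carry over. Pictures are saved under pics/ and viewed, and the job is handed in when it is done.

```bash
ls; mkdir -p pics; python3 - <<'E'
from cell import robot, optics
import cv2,numpy as np
s=robot.read_state()
print(s)
for n in("scene","top"):
    c=optics.camera(n); cv2.imwrite(f"pics/{n}0.png",c["pixels"][:,:,::-1]); np.savez(f"{n}0.npz",**c)
    print(c["K"],c["extrinsics"])
E
```

```text
pics
{'t': 0.0, 'joints': array([-1.31501535e+00,  4.23788251e-01,  1.63068692e+00,  1.10272363e-06,
        1.08861798e+00, -1.89664720e-02]), 'dq': array([-0.0013956 ,  0.00054328,  0.00054093, -0.00010037,  0.00038466,
       -0.00077194]), 'joint_efforts': array([-2.82416135e-03, -5.44625688e+01, -2.73659062e+01,  6.42076344e-02,
        2.27528752e-02, -1.31107849e-04]), 'eef_pos': array([ 169.46879495, -601.00537415,  221.9357534 ]), 'eef_rot': array([-0.2869683 ,  2.07603237, -2.0729118 ]), 'contact_force': array([-0.4907853 ,  0.52761626, -0.19503546]), 'moment': array([-0.00224775,  0.03175483,  0.05168219]), 'finger_gap': 0.9999771525748167}
[[387.96791248   0.         314.71825552]
 [  0.         387.96791248 202.36284825]
 [  0.           0.           1.        ]] [[ 3.35368604e-01  6.88751757e-01 -6.42766611e-01  1.20643764e+03]
 [ 9.42086991e-01 -2.45156019e-01  2.28846299e-01 -2.34079887e+02]
 [ 4.01866467e-05 -6.82289926e-01 -7.31081702e-01  9.50724381e+02]
 [ 0.00000000e+00  0.00000000e+00  0.00000000e+00  1.00000000e+00]]
[[445.84013815   0.         319.71731355]
 [  0.         445.84013815 200.53700169]
 [  0.           0.           1.        ]] [[ 4.52401140e-03 -9.82333055e-01  1.87086349e-01  2.70422190e+02]
 [-9.99607058e-01 -9.61797850e-03 -2.63291497e-02  4.14745307e+01]
 [ 2.76633865e-02 -1.86893721e-01 -9.81990567e-01  1.21934952e+03]
 [ 0.00000000e+00  0.00000000e+00  0.00000000e+00  1.00000000e+00]]
```

View pics/scene0.png

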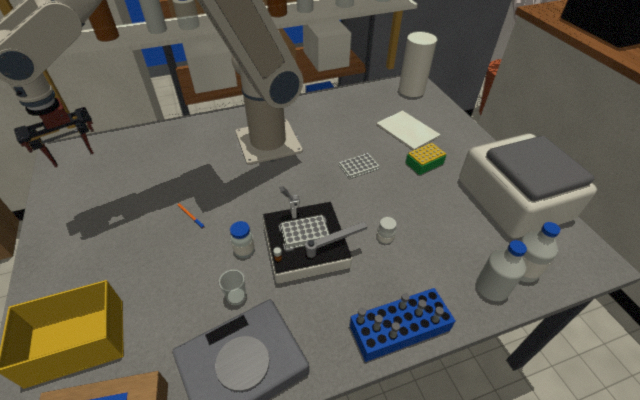

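View pics/top0.png

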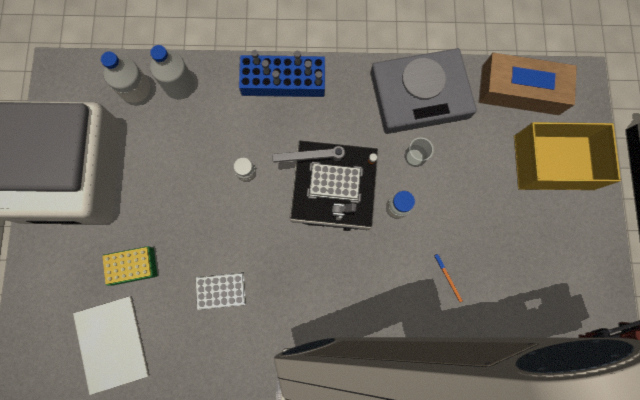

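```bash
python3 - <<'E'
import cv2
a=cv2.imread("pics/scene0.png")[170:290,220:410];cv2.imwrite("pics/sc.png",cv2.resize(a,None,fx=4,fy=4,interpolation=2))
a=cv2.imread("pics/top0.png")[125:240,220:450];cv2.imwrite("pics/tc.png",cv2.resize(a,None,fx=3.4,fy=3.4,interpolation=2))
E
```

```text
(no output)
```

View pics/sc.png

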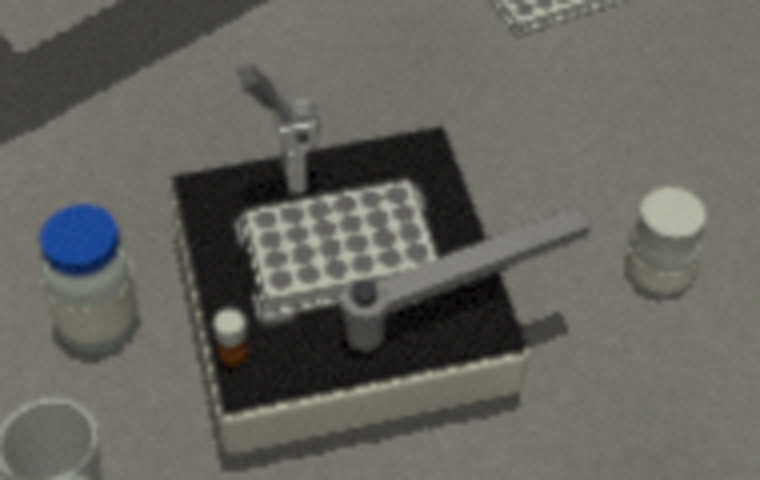

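View pics/tc.png

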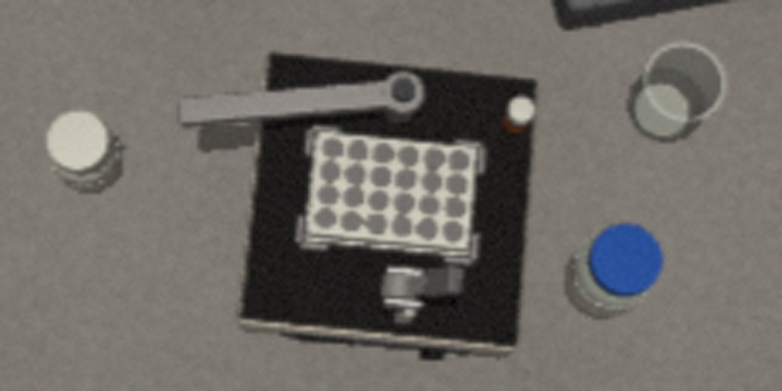

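```bash
cat > h.py <<'E'
import numpy as np,cv2
def load(f): return dict(np.load(f))
def ray(c,p):
    d=np.linalg.inv(c["K"])@np.array([p[0],p[1],1.]); R=c["extrinsics"][:3,:3]
    d=R@d; return c["extrinsics"][:3,3],d/np.linalg.norm(d)
def onz(c,p,z):
    o,d=ray(c,p); return o+d*(z-o[2])/d[2]
def tri(c1,p1,c2,p2):
    o1,d1=ray(c1,p1);o2,d2=ray(c2,p2)
    t=np.linalg.lstsq(np.stack([d1,-d2],1),o2-o1,rcond=None)[0]
    a=o1+d1*t[0];b=o2+d2*t[1]; return (a+b)/2,np.linalg.norm(a-b)
def proj(c,P):
    q=np.linalg.inv(c["extrinsics"])@np.append(P,1.); u=c["K"]@q[:3]; return u[:2]/u[2]
E
python3 - <<'E'
from h import *
np.set_printoptions(precision=1,suppress=True)
T=load("top0.npz");S=load("scene0.npz")
def deck(c,x0,x1,y0,y1):
    g=c["pixels"].max(2); m=np.zeros_like(g); m[y0:y1,x0:x1]=(g[y0:y1,x0:x1]<45)*255
    m=cv2.morphologyEx(m,cv2.MORPH_OPEN,np.ones((3,3)))
    cs,_=cv2.findContours(m,cv2.RETR_EXTERNAL,cv2.CHAIN_APPROX_NONE)
    k=cv2.convexHull(max(cs,key=cv2.contourArea)); 
    return cv2.approxPolyDP(k,6,True)[:,0]
for c,b in((T,(280,390,130,235)),(S,(255,360,195,285))):
    p=deck(c,*b); print(p); 
    for q in p: print(onz(c,q,70))
tp=lambda u,v:(220+u/3.4-.35,125+v/3.4-.35)
sp=lambda u,v:(220+u/4-.38,170+v/4-.38)
for n,a,b in(("hub",(403,90),(367,292)),("tip",(181,111),(585,225)),("leverend",(455,280),(245,75)),("cheek",(404,283),(300,122)),
   ("vial",(521,109),(229,325)),("jar",(79,139),(672,212)),("flask",(626,259),(80,237))):
    print(n,*tri(T,tp(*a),S,sp(*b)))
E
```

```text
[[314 159]
 [344 146]
 [376 149]
 [370 225]
 [340 222]]
[602.2  26.4  70. ]
[639.5 -54.1  70. ]
[ 632.2 -140.4   70. ]
[ 425.8 -120.7   70. ]
[433.  -42.4  70. ]
[[350 254]
 [278 272]
 [274 263]
 [282 250]
 [340 239]]
[648.6  68.   70. ]
[ 638.  -135.4   70. ]
[ 606.8 -137.7   70. ]
[ 572.6 -105.1   70. ]
[591.   61.6  70. ]
hub [610.4 -33.2 119. ] 3.539273003801457
tip [596.1 134.8 104.5] 3.2477470804619544
leverend [452.5 -65.9 186.4] 0.06660378222128024
cheek [459.7 -32.2 133.8] 4.090949435200814
vial [ 599.  -125.1  109.5] 1.1038373815589235
jar [582.1 215.9  70.8] 2.276043929744127
flask [ 484.9 -202.9  101.9] 2.6504937370627855
```

```bash
python3 - <<'E'
from h import *
np.set_printoptions(precision=3,suppress=True)
T=load("top0.npz");S=load("scene0.npz")
tp=lambda u,v:(220+u/3.4-.35,125+v/3.4-.35)
sp=lambda u,v:(220+u/4-.38,170+v/4-.38)
for n,c,f,P in(("T",T,tp,[(270,53),(537,79),(516,347),(242,320)]),("S",S,sp,[(524,352),(224,408),(174,177),(443,129)])):
    q=np.array([onz(c,f(*p),70) for p in P]); print(n,q[:,:2].round(1).tolist(),q.mean(0)); 
    r=cv2.minAreaRect(q[:,:2].astype(np.float32)); print(r)
    e=(q[0]+q[1]-q[2]-q[3]); print("yaw of +x",np.arctan2(e[1],e[0]))
    e=(q[0]+q[3]-q[1]-q[2]); print("yaw of +y",np.arctan2(e[1],e[0])-np.pi/2)
E
```

```text
T [[654.0, 67.0], [635.4, -144.8], [421.3, -124.4], [440.4, 85.6]] [537.786 -29.127  70.   ]
((537.6033325195312, -29.45154571533203), (212.57691955566406, 215.0411834716797), 84.97401428222656)
yaw of +x -0.09087892113124132
yaw of +y -0.08917425618442687
S [[660.3, 64.8], [634.8, -141.0], [424.6, -121.2], [446.4, 88.2]] [541.523 -27.306  70.   ]
((542.499755859375, -27.678611755371094), (210.50222778320312, 215.08091735839844), 84.05068969726562)
yaw of +x -0.10130417331616966
yaw of +y -0.11350176915576338
```

```bash
python3 - <<'E'
from cell import robot
import numpy as np
from scipy.spatial.transform import Rotation as R
np.set_printoptions(precision=3,suppress=True)
s=robot.read_state(); M=R.from_rotvec(s["eef_rot"]).as_matrix(); print(M)
z=M[:,2]; print("jaw yaw",np.arctan2(z[1],z[0]))
C=np.array([539.5,-28.2]);a=-.095;ux=np.array([np.cos(a),np.sin(a)]);uy=np.array([-ux[1],ux[0]])
p=C+72*ux
for th in (1.387,1.2,1,.8,.6,.4,.2,.1,0,-.05):
    d=-np.cos(th)*ux+np.sin(th)*uy; n=np.cos(th)*uy+np.sin(th)*ux
    print(th,[ (p+90*d+n*(10+k)).round(1).tolist() for k in (0,13.5,35)])
e=C-82*ux-12*uy
for th in (.5,.8,1.1,1.4,1.55):
  for r in (55,):
    q=np.r_[e-uy*r*np.sin(th),128+r*np.cos(th)]; n=np.r_[uy*np.cos(th),np.sin(th)]
    print(th,"lever pt",q,"contact",q+6*n)
E
```

```text
[[-0.962 -0.     0.271]
 [-0.271  0.001 -0.962]
 [-0.    -1.    -0.001]]
jaw yaw -1.2959901773462383
1.387 [[613.2, 55.5], [626.6, 56.7], [648.0, 58.6]]
1.2 [[596.3, 54.3], [609.3, 58.0], [630.0, 63.8]]
1 [[578.8, 49.6], [590.8, 55.7], [610.0, 65.6]]
0.8 [[562.7, 41.4], [573.2, 49.9], [590.0, 63.3]]
0.6 [[548.5, 30.3], [557.1, 40.7], [570.9, 57.2]]
0.4 [[536.7, 16.5], [543.1, 28.4], [553.4, 47.3]]
0.2 [[528.0, 0.7], [531.9, 13.6], [538.1, 34.2]]
0.1 [[524.8, -7.8], [527.4, 5.5], [531.6, 26.6]]
0 [[522.5, -16.5], [523.8, -3.1], [525.8, 18.3]]
-0.05 [[521.7, -21.0], [522.3, -7.5], [523.3, 14.0]]
0.5 lever pt [454.23  -58.617 176.267] contact [454.73  -53.375 179.144]
0.8 lever pt [452.989 -71.644 166.319] contact [453.385 -67.483 170.623]
1.1 lever pt [452.082 -81.163 152.948] contact [452.34  -78.454 158.295]
1.4 lever pt [451.59  -86.323 137.348] contact [451.687 -85.308 143.261]
1.55 lever pt [451.515 -87.108 129.144] contact [451.527 -86.984 135.142]
```

```bash
python3 -m inch '[[0,0,60,0,0,0,1],[60,60,60,0,0,-0.1,1],[480,660,60,0,0,-0.37,1],[480,660,60,0,0,-0.37,1],[480,660,60,0,0,-0.37,1],[480,660,60,0,0,-0.37,1],[480,660,60,0,0,-0.37,1],[480,660,60,0,0,-0.37,1],[480,660,60,0,0,-0.37,1],[480,660,60,0,0,-0.37,1],[480,660,60,0,0,-0.37,1],[480,660,60,0,0,-0.37,1]]'
```

```text
t: 1.6
eef_pos: [575.2, -45.9, 282.5]
eef_rot: [-0.103, -2.172, 2.173]
contact_force: [1.0, -0.7, 1.0]
finger_gap: 0.008
```

```bash
python3 -m inch '[[40,58,0,0,0,0,1],[70,104,0,0,0,0,1],[70,104,0,0,0,0,1],[70,104,0,0,0,0,1]]'; python3 - <<'E'
from cell import robot, optics
from scipy.spatial.transform import Rotation as R
import cv2,numpy as np
for n in("scene","top"):
    c=optics.camera(n); cv2.imwrite(f"pics/{n}1.png",c["pixels"][:,:,::-1])
s=robot.read_state();print(s["eef_pos"],s["joints"]); print(R.from_rotvec(s["eef_rot"]).as_matrix().round(3))
E
```

```text
t: 2.1
eef_pos: [643.7, 56.1, 281.9]
eef_rot: [-0.101, -2.172, 2.173]
contact_force: [0.4, -0.5, -0.8]
finger_gap: 0.004
[643.62683594  55.04422299 282.44101569] [ 6.70208042e-02  3.96710284e-01  1.52551019e+00 -2.86969226e-04
  1.22031589e+00  1.73419877e+00]
[[-0.995 -0.001 -0.096]
 [ 0.096 -0.    -0.995]
 [ 0.001 -1.     0.   ]]
```

View pics/scene1.png

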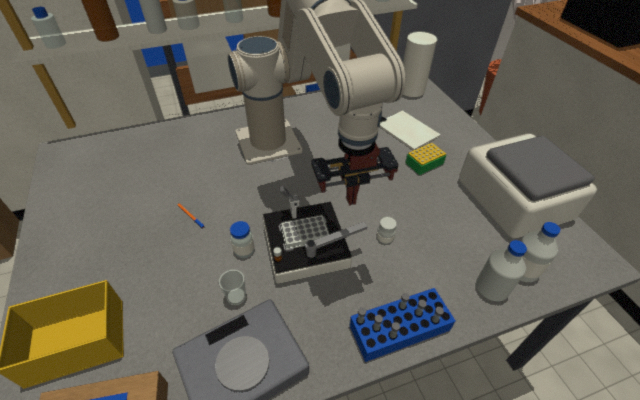

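View pics/top1.png

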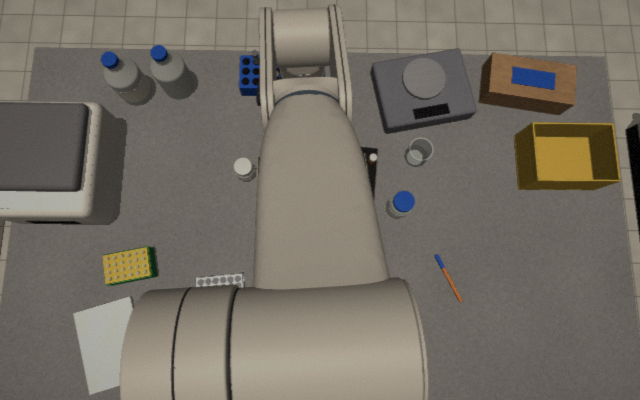

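```bash
python3 -m inch '[[6,3,-60,0,0,0,1],[6,3,-120,0,0,0,1],[6,3,-178,0,0,0,1],[6,3,-178,0,0,0,1]]'; python3 - <<'E'
from cell import robot, optics
import cv2
c=optics.camera("scene"); a=c["pixels"][130:300,220:430,::-1]; cv2.imwrite("pics/s2.png",cv2.resize(a,None,fx=3.5,fy=3.5,interpolation=2))
s=robot.read_state();print(s["eef_pos"],s["contact_force"])
E
```

```text
t: 2.7
eef_pos: [646.4, 57.5, 100.6]
eef_rot: [-0.095, -2.166, 2.168]
contact_force: [0.0, 0.3, 0.8]
finger_gap: 0.006
[649.0887799   57.88373921 103.93936962] [0.62839861 0.11195886 0.49900363]
```

View pics/s2.png

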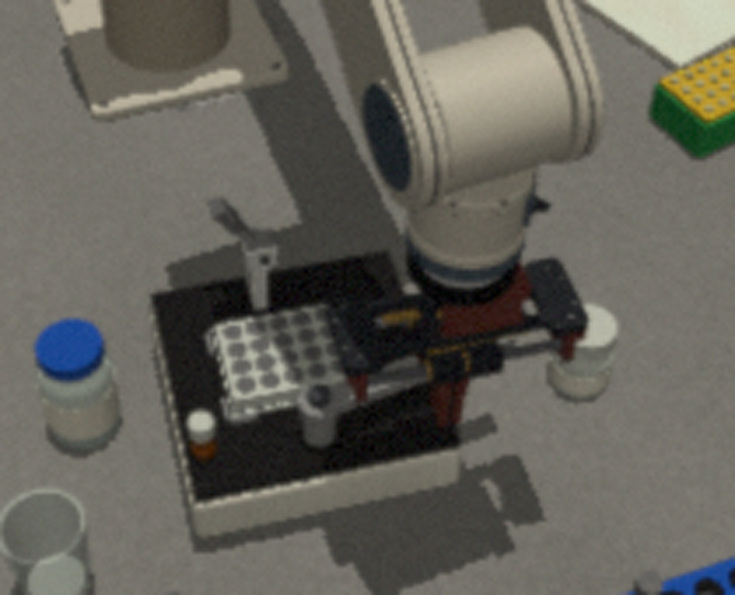

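```bash
python3 -m inch '[[-12,-1,0,0,0,0,1],[-23,-1,0,0,0,0,1],[-32,-1,0,0,0,0,1],[-41,0,0,0,0,0,1],[-50,-1,0,0,0,0,1],[-59,-2,0,0,0,0,1],[-68,-5,0,0,0,0,1],[-77,-8,0,0,0,0,1],[-77,-8,0,0,0,0,1]]'; python3 - <<'E'
from cell import robot, optics
import cv2
c=optics.camera("scene"); a=c["pixels"][130:300,220:430,::-1]; cv2.imwrite("pics/s3.png",cv2.resize(a,None,fx=3.5,fy=3.5,interpolation=2))
s=robot.read_state();print(s["eef_pos"],s["contact_force"])
E
```

```text
t: 3.88
eef_pos: [571.8, 50.9, 104.3]
eef_rot: [-0.101, -2.171, 2.171]
contact_force: [0.6, 0.3, -0.0]
finger_gap: 0.006
[572.13409059  51.02576369 104.30075096] [-0.36458992 -0.37655831 -0.15211221]
```

View pics/s3.png

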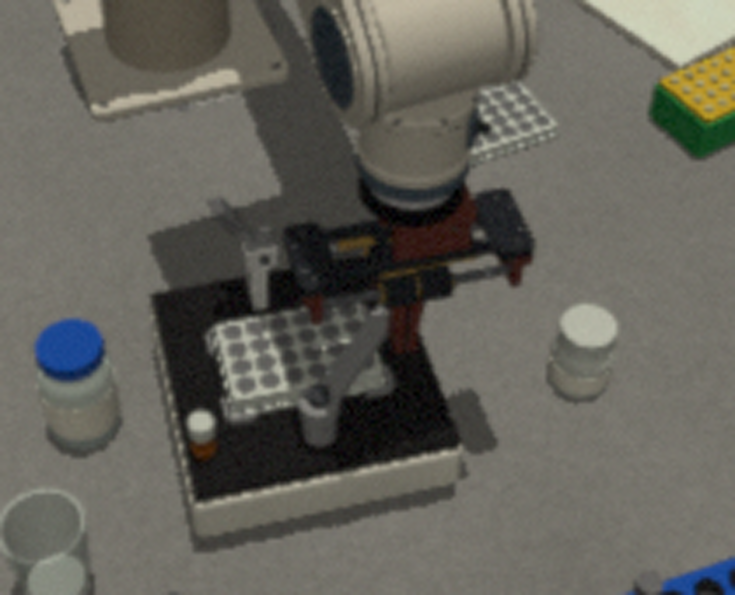

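```bash
python3 -m inch '[[-8,-5,0,0,0,0,1],[-15,-10,0,0,0,0,1],[-22,-16,0,0,0,0,1],[-29,-23,0,0,0,0,1],[-35,-30,0,0,0,0,1],[-40,-37,0,0,0,0,1],[-45,-45,0,0,0,0,1],[-45,-45,0,0,0,0,1]]'; python3 - <<'E'
from cell import robot, optics
import cv2
c=optics.camera("scene"); a=c["pixels"][130:300,220:430,::-1]; cv2.imwrite("pics/s4.png",cv2.resize(a,None,fx=3.5,fy=3.5,interpolation=2))
s=robot.read_state();print(s["eef_pos"],s["contact_force"])
E
```

```text
t: 4.92
eef_pos: [527.2, 5.5, 104.4]
eef_rot: [-0.102, -2.171, 2.172]
contact_force: [-0.8, -0.0, -0.1]
finger_gap: 0.007
[527.45487806   5.70596417 104.43509388] [-0.84061391 -0.24531572 -0.62263747]
```

View pics/s4.png

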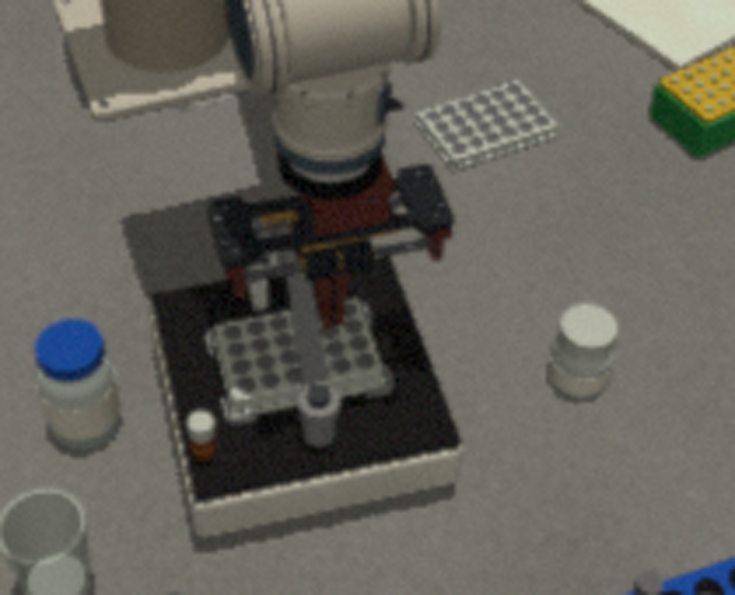

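```bash
python3 -m inch '[[-1,-2,0,0,0,0,1],[-2,-4,0,0,0,0,1],[-3,-6,0,0,0,0,1],[-3,-8,0,0,0,0,1],[-3,-9,0,0,0,0,1],[-3,-9,0,0,0,0,1]]'; python3 -m inch '[[0,-2,0,0,0,0,1],[0,-2,0,0,0,0,1]]';python3 -m inch '[[0,-2,0,0,0,0,1],[0,-2,0,0,0,0,1]]'
```

```text
t: 5.72
eef_pos: [524.9, -2.9, 104.6]
eef_rot: [-0.102, -2.172, 2.172]
contact_force: [-1.1, 1.1, 0.6]
finger_gap: 0.003
t: 5.98
eef_pos: [525.1, -5.0, 104.6]
eef_rot: [-0.103, -2.172, 2.172]
contact_force: [-1.3, 1.8, -0.3]
finger_gap: 0.005
t: 6.22
eef_pos: [525.1, -6.0, 104.6]
eef_rot: [-0.103, -2.173, 2.17]
contact_force: [-2.1, 7.3, 0.7]
finger_gap: 0.008
```

Force is building; continue gently.

```bash
python3 -m inch '[[0,-1,0,0,0,0,1],[0,-1,0,0,0,0,1],[0,-1,0,0,0,0,1]]';python3 -m inch '[[0,-2,0,0,0,0,1],[0,-2,0,0,0,0,1],[0,-2,0,0,0,0,1]]'; python3 -m inch '[[0,-2,0,0,0,0,1],[0,-2,0,0,0,0,1],[0,-2,0,0,0,0,1]]'; python3 - <<'E'
from cell import robot, optics
import cv2
c=optics.camera("scene"); a=c["pixels"][130:300,220:430,::-1]; cv2.imwrite("pics/s5.png",cv2.resize(a,None,fx=3.5,fy=3.5,interpolation=2))
s=robot.read_state();print(s["eef_pos"],s["contact_force"])
E
```

```text
t: 6.6
eef_pos: [525.1, -6.1, 104.6]
eef_rot: [-0.104, -2.175, 2.169]
contact_force: [-1.7, 13.4, 0.2]
finger_gap: 0.008
t: 6.98
eef_pos: [525.1, -6.4, 104.6]
eef_rot: [-0.104, -2.177, 2.166]
contact_force: [-0.8, 23.3, 1.3]
finger_gap: 0.005
t: 7.35
eef_pos: [525.1, -6.6, 104.6]
eef_rot: [-0.105, -2.179, 2.162]
contact_force: [-2.2, 34.9, 1.1]
finger_gap: 0.003
[525.12922419  -6.55987731 104.62724274] [-1.02765835 35.35264026  1.24195512]
```

View pics/s5.png

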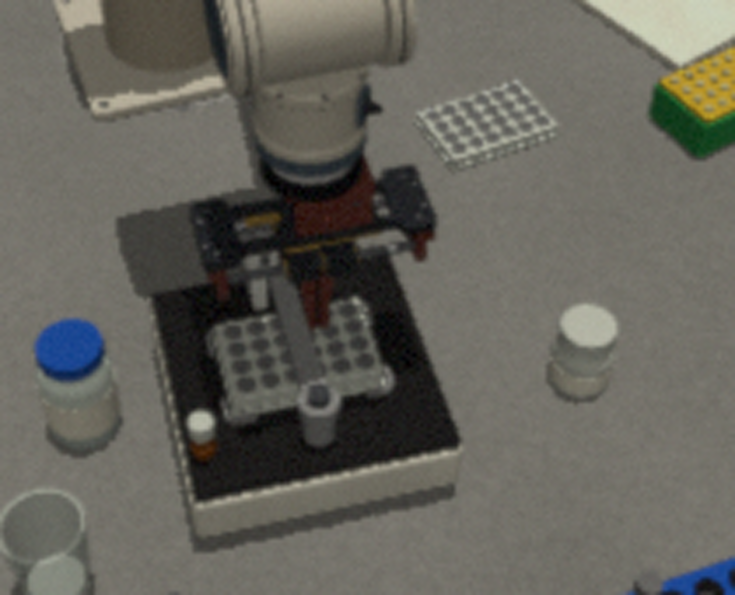

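```bash
python3 -m inch '[[0,15,0,0,0,0,1],[2,35,0,0,0,0,1],[2,35,60,0,0,0,1],[2,35,120,0,0,0,1],[2,60,150,0,0,0,1],[2,110,150,0,0,0,1],[2,160,150,0,0,0,1],[2,200,150,0,0,0,1],[2,200,150,0,0,0,1]]'; python3 - <<'E'
from cell import robot, optics
import cv2,numpy as np
for n in("scene","top"):
    c=optics.camera(n); np.savez(n+"6.npz",**c)
    x0,y0=(220,170) if n=="scene" else (270,120)
    a=c["pixels"][y0:y0+120,x0:x0+150,::-1]; cv2.imwrite(f"pics/{n}6.png",cv2.resize(a,None,fx=5,fy=5,interpolation=2))
s=robot.read_state();print(s["eef_pos"],s["contact_force"])
E
```

```text
t: 8.52
eef_pos: [527.7, 190.1, 254.8]
eef_rot: [-0.101, -2.175, 2.175]
contact_force: [0.0, -1.1, 0.3]
finger_gap: 0.005
[527.44526232 187.89830043 254.59137024] [-1.44976266  0.45937335  0.7963365 ]
```

View pics/scene6.png

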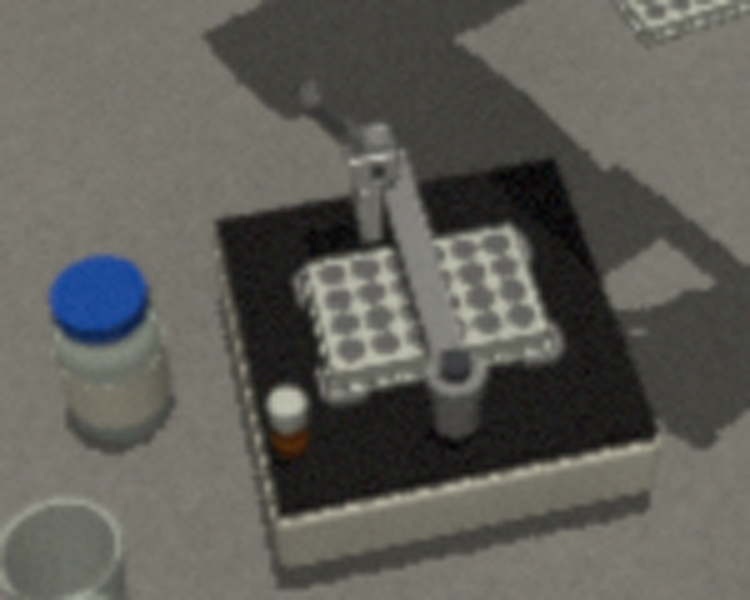

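View pics/top6.png

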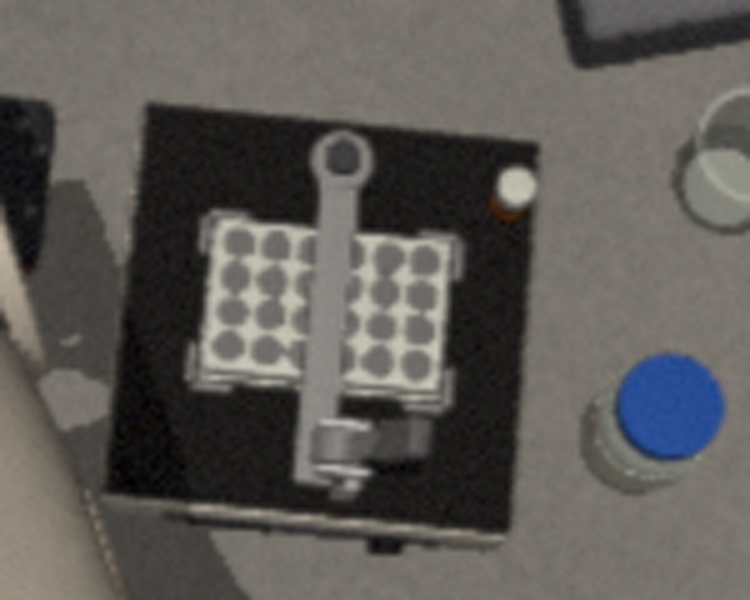

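```bash
python3 - <<'E'
from h import *
T=load("top6.npz")
f=lambda u,v:(270+u/5-.4,120+v/5-.4)
for a,b in (((319,200),(295,480)),((357,200),(342,400))):
    p=onz(T,f(*a),112.5);q=onz(T,f(*b),112.5);d=p-q;print(p,q,np.arctan2(d[1],d[0]))
# deck side edges
for a,b in (((148,105),(108,495)),((538,145),(508,530))):
    p=onz(T,f(*a),70);q=onz(T,f(*b),70);d=p-q;print(p,q,np.arctan2(d[1],d[0]))
S=load("scene6.npz"); g=lambda u,v:(220+u/5-.4,170+v/5-.4)
print(tri(T,f(430,438),S,g(310,93)),tri(T,f(342,157),S,g(457,365)))
E
```

```text
[588.96106204 -22.9670092  112.5       ] [442.97657222 -10.71024185 112.5       ] -0.08376292934727808
[589.20555331 -42.57330349 112.5       ] [484.16489138 -34.50084499 112.5       ] -0.07670003532322328
[653.01053919  66.62366979  70.        ] [440.85183198  84.62637552  70.        ] -0.08465211287625111
[ 633.37864414 -143.65270704   70.        ] [ 424.22609247 -123.84396473   70.        ] -0.09442787778340653
(array([452.74070149, -67.38508014, 187.77166572]), np.float64(7.036821578303132)) (array([610.37196594, -33.47432328, 119.23667867]), np.float64(2.021375621667203))
```

```bash
python3 -m inch '[[-30,-60,0,0,0,0,1],[-60,-120,0,0,0,0,1],[-73,-180,0,0,0,0,1],[-73,-208,0,0,0,0,1],[-73,-208,-40,0,0,0,1],[-73,-208,-76,0,0,0,1],[-73,-208,-76,0,0,0,1]]'; python3 - <<'E'
from cell import robot, optics
import cv2
c=optics.camera("scene"); a=c["pixels"][100:270,180:390,::-1]; cv2.imwrite("pics/s7.png",cv2.resize(a,None,fx=3.5,fy=3.5,interpolation=2))
s=robot.read_state();print(s["eef_pos"],s["contact_force"])
E
```

```text
t: 9.5
eef_pos: [452.2, -21.0, 176.9]
eef_rot: [-0.1, -2.169, 2.169]
contact_force: [0.6, 0.7, 0.5]
finger_gap: 0.005
[453.6135047  -20.78223424 178.43609453] [0.36926682 0.10504914 0.08786663]
```

View pics/s7.png

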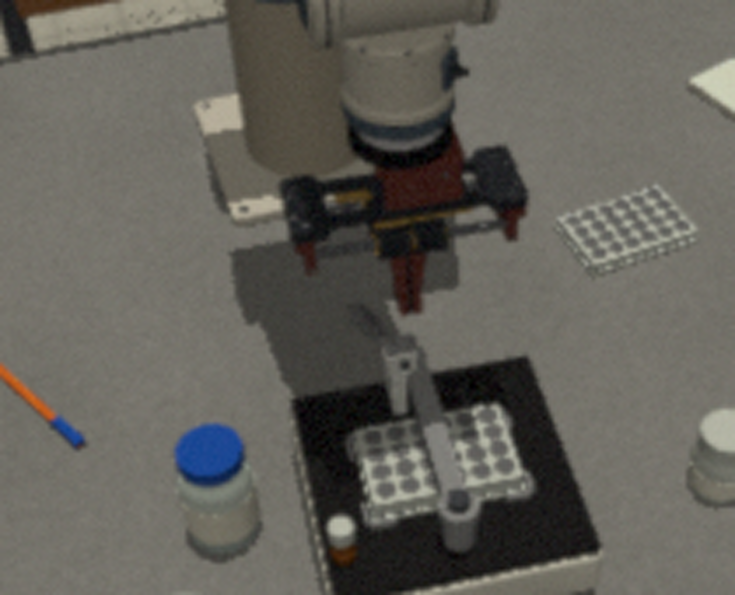

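```bash
python3 -m inch '[[0,-12,-2,0,0,0,1],[0,-22,-3,0,0,0,1],[-1,-29,-4,0,0,0,1],[-1,-36,-8,0,0,0,1],[-1,-42,-13,0,0,0,1],[-2,-47,-20,0,0,0,1],[-2,-47,-20,0,0,0,1]]'; python3 - <<'E'
from cell import robot, optics
import cv2
c=optics.camera("scene"); a=c["pixels"][100:270,180:390,::-1]; cv2.imwrite("pics/s8.png",cv2.resize(a,None,fx=3.5,fy=3.5,interpolation=2))
s=robot.read_state();print(s["eef_pos"],s["contact_force"])
E
```

```text
t: 10.42
eef_pos: [452.2, -67.3, 158.0]
eef_rot: [-0.103, -2.172, 2.172]
contact_force: [-0.3, -0.2, -0.3]
finger_gap: 0.006
[452.19264701 -67.03521428 158.19460709] [ 0.02372305 -0.1315989  -0.06424271]
```

View pics/s8.png

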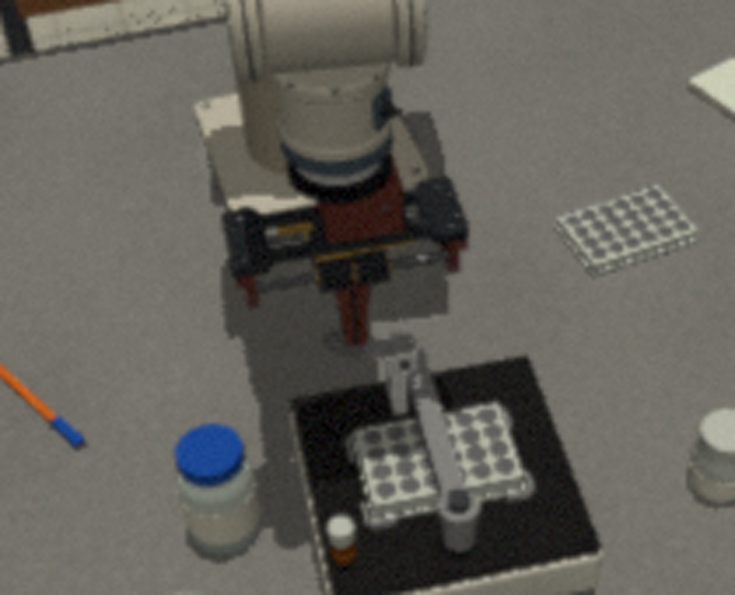

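```bash
python3 -m inch '[[0,-3,-5,0,0,0,1],[0,-5,-10,0,0,0,1],[0,-7,-14,0,0,0,1],[0,-8,-18,0,0,0,1],[0,-8,-21,0,0,0,1],[0,-8,-23,0,0,0,1],[0,-8,-23,0,0,0,1]]'; python3 -m inch '[[0,0,-2,0,0,0,1],[0,0,-2,0,0,0,1]]'; python3 -m inch '[[0,0,-2,0,0,0,1],[0,0,-2,0,0,0,1]]'
```

```text
t: 11.35
eef_pos: [452.6, -74.8, 135.5]
eef_rot: [-0.104, -2.173, 2.172]
contact_force: [0.9, 0.3, -0.3]
finger_gap: 0.004
t: 11.6
eef_pos: [452.8, -74.8, 134.9]
eef_rot: [-0.104, -2.173, 2.173]
contact_force: [-4.8, 1.0, 17.1]
finger_gap: 0.005
t: 11.85
eef_pos: [452.9, -74.9, 134.4]
eef_rot: [-0.105, -2.173, 2.173]
contact_force: [-11.8, 0.6, 38.7]
finger_gap: 0.009
```

```bash
python3 -m inch '[[0,0,20,0,0,0,1],[0,0,80,0,0,0,1],[0,0,140,0,0,0,1],[-20,60,160,0,0,0,1],[-20,120,160,0,0,0,1],[-20,180,160,0,0,0,1],[-20,240,160,0,0,0,1],[-20,280,160,0,0,0,1],[-20,280,160,0,0,0,1],[-20,280,160,0,0,0,1]]'; python3 - <<'E'
from cell import robot, optics
import cv2,numpy as np
for n in("scene","top"):
    c=optics.camera(n); np.savez(n+"9.npz",**c); cv2.imwrite(f"pics/{n}9f.png",c["pixels"][:,:,::-1])
    x0,y0=(220,170) if n=="scene" else (270,120)
    a=c["pixels"][y0:y0+120,x0:x0+150,::-1]; cv2.imwrite(f"pics/{n}9.png",cv2.resize(a,None,fx=5,fy=5,interpolation=2))
s=robot.read_state();print(s["eef_pos"],s["contact_force"])
E
```

```text
t: 13.1
eef_pos: [432.1, 204.9, 291.4]
eef_rot: [-0.102, -2.172, 2.173]
contact_force: [-0.5, 0.5, 1.1]
finger_gap: 0.008
[432.32375188 204.20816673 291.55354902] [-0.38185491 -0.07577556  0.09321607]
```

View pics/scene9.png

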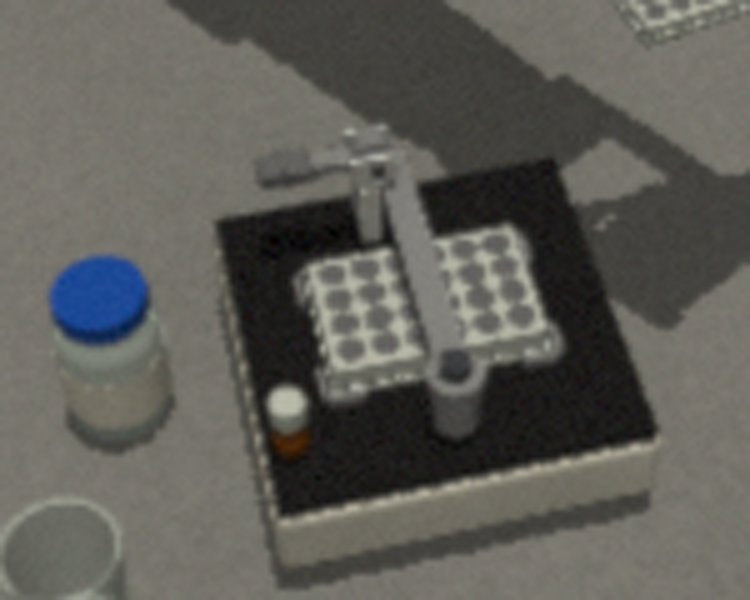

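View pics/top9.png

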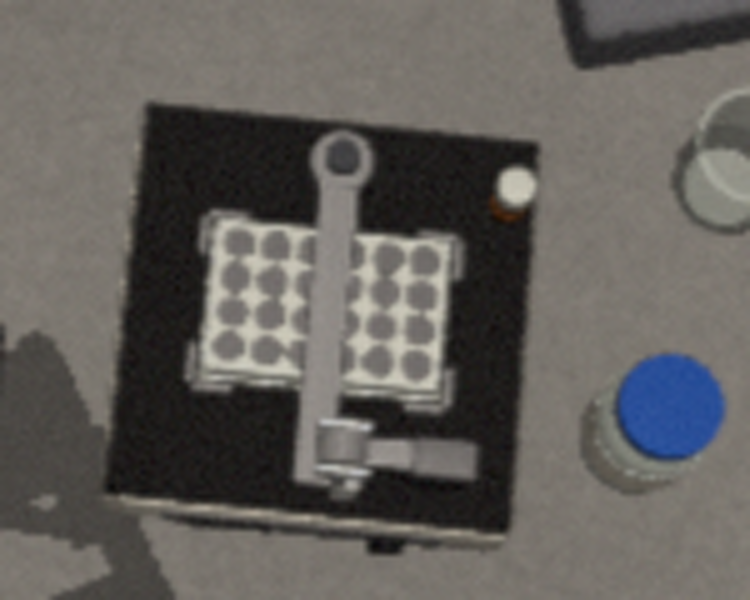

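View pics/scene9f.png

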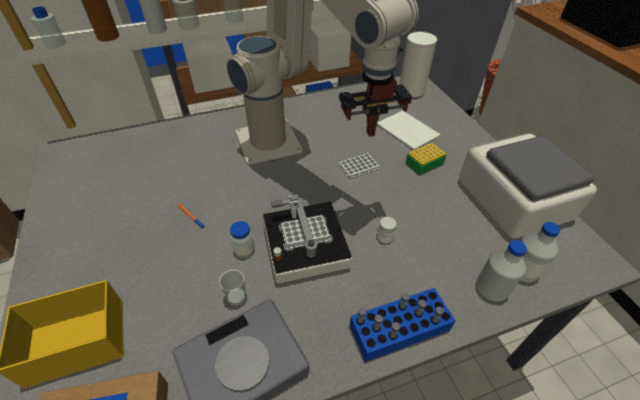

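```bash
python3 - <<'E'
from h import *
T=load("top9.npz");S=load("scene9.npz")
p,e=tri(T,(270+477/5-.4,120+461/5-.4),S,(220+257/5-.4,170+168/5-.4)); print(p,e)
a=load("scene0.npz")["pixels"].astype(int);print(cv2.absdiff(S["pixels"][215:280,225:275],load("scene0.npz")["pixels"][215:280,225:275]).mean())
f=lambda u,v:(270+u/5-.4,120+v/5-.4)
p=onz(T,f(319,200),112.5);q=onz(T,f(295,480),112.5);d=p-q;print(np.arctan2(d[1],d[0]))
from cell import robot
print(robot.sign_off())
E
```

```text
[449.97877724 -98.86748763 134.99595549] 1.718539054987497
2.4776410256410255
-0.08376292934727808
the job is handed in; nothing more can be done
None
```

The strap is home across the plate with its end in the catch, and the cam lever was then pushed all the way down. The job was handed in at about 13 s of the 50 s allowed; the hand-in gave no verdict.

**Strap:** I pushed it round with the shut fingers until it met a hard stop at 35 N. In the top picture the strap's direction came out within about 0.01 rad of the shaker's axis, against a limit of 0.06.

**Lever:** I pushed it over and down until it met a hard stop at 39 N, with the fingertip at 134 mm. That matches the top of a level grip. In the last pictures its free end measured about 135 mm high, roughly 67 mm to the side of the axle. This puts the lever at about 1.47–1.55 rad, so the picture only just clears the 1.43 limit. The grip's upper edge (134 mm) is probably what I picked out.

**Everything else:** By eye, the plate is still in its nest, and the vial, flask, jar, beaker, spare plate and pen look unmoved. I only made a numeric before-and-after comparison for the picture area around the flask, vial and beaker, and the difference was small. The arm was clear of everything at the end.

**Disagreements:** The two cameras placed the shaker about 4 mm and 0.01–0.02 rad apart, so I used the average. The lever end before pushing triangulated with a 7 mm ray gap in one later view.

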